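Clamp a practice plate under the cam hold-down

ROBOT

A 6-joint arm with a two-finger parallel gripper is mounted at the origin on a cart in front of the work surface, level with it; the furniture and walls round the work are solid. World frame = base frame: x ahead of the robot, y to its left, z up, the work surface at z = 0. Lengths are in mm, angles in rad, forces in N, time in s.
With the tool pointing down it reaches from about 350 to 875 mm from the base axis. Payload 4.2 kg.
Tool frame: the origin (TCP) lies midway between the tips of the shut fingers; the grasp point (between the pads) lies 19 mm behind it; z points along the fingers, y is the direction in which the jaws open and shut (so a half turn about z gives the same grasp; the last joint's range is limited). The gripper opens to 85 mm and grips with 20 to 120 N. Pads are 22 mm wide; open, the fingers measure 114 mm over their backs; the gripper's body (76 mm by 85 mm) begins 54 mm behind the grasp point. The pads swing forward as they close: fully open they stand 13 mm farther back than shut.
Start: joints at [1.368, 0.385, 0.008, 0, -1.194, -0.259], TCP at [278.441, 559.526, 231.312] pointing down, gripper open.
Joint ranges: [-3.14, 3.14], [-1.21, 2.06], [-1.07, 1.41], [-3.16, 2.05], [-2.99, -0.16], [-3.1, 3.1]. Speed limits (rad/s): [2.79, 2.79, 3.14, 3.14, 3.14, 3.14].

INTERFACE

Orientations are given as a unit quaternion [x, y, z, w].
In Python, from bench import arm, eyes, nets gives the robot as it stands.
- The arm moves only by the tool jog_arm, never from a script. Its argument "rows" is a list of rows, each a list of 3 entries, a list of its own where there are three numbers: the shift along the tool's x, y, z in cm, then the turn, a rotation vector about the tool's x, y, z in degrees, then the finger opening in cm, from 0 to 8.54. In form: [[[x, y, z], [ax, ay, az], jaw], ...]. A call has 1 to 10 rows; each row shifts and turns the commanded pose from where the row before left it, along the tool's axes as they then stand; what a row does not reach is not made up. A row lasts 1/8 s, in which the tool goes at most 62.5 mm and 10.7 degrees, less where a joint would pass 70% of its speed; a pose out of reach is approached as far as the arm can. A call with a gripper value outside its range is refused whole. The fingers move at their own pace and stop on an object; the grip force is fixed at half the most. Time passes only in rows, so rows that do not move let the fingers close. It gives the time, the measured TCP pose, the force and the opening at its end, in the units of the state.
- arm.read_state(): the state, without advancing time (a new reading comes with each control period).
- eyes.get_image(name): name is "scene" or "top"; returns the picture (400x640x3 uint8, red, green, blue); there is no depth.
- eyes.camera_model(name): a dict with "K" (3x3 intrinsics, pixels), "rvec" (rotation vector, rad) and "tvec" (3), from world to camera coordinates, as OpenCV has them. Camera axes: x right, y down, z forward; pixel columns grow to the right and rows downward; lengths in mm; the calibration is good to about 2 mm. A picture is of the moment at which its call begins. camera_model takes no time and is no camera call.
- arm.job_done(): hands the job in, once; it reports no verdict.
Trained networks look in the newest picture that a camera, given by its name, has taken for a name from the list of things; names that differ only in an ending like _2 or _b are one class to them, and where a whole thing is asked for, a point or a joint stands for the part that bears it (a point fixed in the world has none). Each returns a list of dicts, best first, with "conf" (0 to 1); they miss things now and then, are a little off and sometimes report something else, mostly with a low value. They report only what shows in the picture. A call takes as long as a camera call.
- nets.boxes_of(camera, name): "position" ([column, row] as shares, 0 to 1, of the picture: columns of its width, rows of its height, amid what is visible of it).
The state is a dict: "clock": time; "joints": joint angles; "joint_vel": joint speeds; "joint_efforts": joint torques, N m; "position": TCP position; "ee_rot": TCP orientation; "contact_force": force on the tool from outside, world axes, zero at the start; "wrist_torque": the same for the moment, N m; "gripper_width": finger opening in mm.
Only numpy, scipy, OpenCV 4.12 (cv2) and the standard library are available. Lean on these libraries where they do the work, as an engineer would, in place of code of your own. Each camera call takes 0.05 s, during which the arm holds its last target.

TASK

Lay the loose steel practice plate flat in the fixture's nest, then turn the black-gripped handle of the cam hold-down clockwise (seen from above): it climbs a hidden cam, slides along the top and then drops into a low notch, which has to be found by feel. Leave it dropped fully into the notch with its foot pressing on the plate; if forced past the notch it climbs out again and does not hold. Do not disturb the pliers, the T-shaped weld sample or the tape measure.

Things in the scene. Friction and masses are not known exactly. Their poses are not given: they have to be found in the camera images.
- plate_center (a point): Centre (half-way up) of the loose bare steel practice plate, 50 mm (its x) by 100 mm (its y) by 6 mm thick, about 0.24 kg, lying flat on the table left of the fixture. Grip it across the 50 mm sides.
- nest (a point): Middle of the top face of the fixture's nest, 20 mm above the table; axes turn with the (fixed) fixture, z up. The plate goes here, long side along the nest's x, underside on this face. The bed is only 32 mm wide (y) in the middle, so the plate overhangs 9 mm each side with 10 mm of air under it for fingertips. Lugs 4.5 mm high past its ends and at its corners leave 3 mm play all round.
- post (a point): Axis of the clamp's vertical post, on the fixture's base plate 10 mm above the table; same axes as the nest, which lies 108 mm away along +y. A round cap, 104 mm across, covers the cam here, its top 66 mm above the table when low. (Fixed pipe stand right of the table: its level bar, 0.36 m high at the top, points towards the robot; pass over it with the arm drawn back.)
- clamp: The clamp in one piece: round cap, nose arm with foot, opposite it the lever with the upright handle. Origin on the post's axis, at table height when the clamp is low; rises with the clamp. A spring pushes it down (8 N when low, 13 N at the top, plus 3 N weight).
- grip (a point): Middle of the upright black handle on the lever: a round grip 18 mm thick, 45 mm tall (25 mm below to 20 mm above this point), 92 mm from the post's axis, on the side opposite to the foot. 80 mm above the table when the clamp is low, 90 mm on top of the cam. Straddle it loosely or push it from above: a tight grip stops it from dropping.
- foot (a point): Underside of the round foot (18 mm across) of the nose arm, 104 mm from the post's axis. about 23 mm above the table when low, 33.5 mm on top of the cam, about 26 mm when dropped into the notch with the plate under it. At 30 mm or more the clamp is not in its notch.
- clamp_turn (a joint): Clamp angle: 0 = open, grows clockwise from above, stop at 2.75 rad; foot over the nest's middle at 1.9. It climbs 10 mm over about 0.8 rad (3-9 N at the handle), slides level 0.3 rad (1 N), then pulls ahead and drops 7 mm into the notch; its middle is hidden, anywhere from 1.51 to 2.29, play +/-0.05. There the foot rubs (5 N) and the flank holds to 12 N; pushed harder it climbs 7 mm out beyond.
- pliers: Bystander: pliers with blue handles, 174 mm long, on the table beyond the plate.
- sample: Bystander: T-shaped weld sample, 45 x 80 x 40 mm, near the right edge of the table.
- tape: Bystander: tape measure, 66 x 99 x 38 mm, on the near left of the table.
- plate: The same practice plate; origin at the centre of its underside, x across its 50 mm width, y along its 100 mm length.

How it is judged:
By the outcome, as a careful person would: the job done as asked, in the order asked, and still so for the second after the job is handed in, with the robot touching nothing.
It also fails if it takes over 72 s, if anything falls off the work surface, if the arm or the gripper's body presses on something with over 40 N, if the wrist force passes 120 N, or if a joint passes its speed limit or range.

## Working session

There is one attempt and no reset: what is moved stays moved. The work goes in short steps, Python scripts to look and compute and a tool call to move; the robot and the scene stay as the last step left them, time stands still between calls to the robot, and variables do not carry over. Pictures are saved under pics/ and viewed, and the job is handed in when it is done.

Besides the shell and the picture viewer there is one more tool, called in YAML: its name, and indented under it one key for each argument. jog_arm: Moves the arm, as the interface text tells. Its arguments: {"type":"object","properties":{"rows":{"type":"array","items":{"type":"array"}}},"required":["rows"]}

```bash
mkdir -p pics; ls
cat > h.py <<'E'
import numpy as np,cv2
from bench import arm,eyes,nets
def pic(n,f):
    im=eyes.get_image(n); cv2.imwrite('pics/'+f+'.png',cv2.cvtColor(im,cv2.COLOR_RGB2BGR)); return im
def cam(n):
    m=eyes.camera_model(n);K=np.array(m['K'],float);R=cv2.Rodrigues(np.array(m['rvec'],float))[0];t=np.array(m['tvec'],float).ravel();return K,R,t
def ray(n,u,v,z):
    K,R,t=cam(n);d=R.T@np.linalg.solve(K,[u,v,1]);c=-R.T@t;return c+d*(z-c[2])/d[2]
def proj(n,p):
    K,R,t=cam(n);q=K@(R@np.array(p,float)+t);return q[:2]/q[2]
E
python3 - <<'E'
from h import *
s=arm.read_state();print(s)
for n in('scene','top'):
    pic(n,n+'0');K,R,t=cam(n);print(n,-R.T@t,K[0,0])
    for k in['plate_center','plate','clamp','grip','foot','pliers','sample','tape','nest','post']:
        try:
            for r in nets.boxes_of(n,k)[:2]:print(n,k,round(r['conf'],2),np.round(np.array(r['position'])*[640,400],1))
        except Exception as e:print(k,e)
E
```

```text
pics
{'clock': 0.0, 'joints': array([ 1.36761271e+00,  3.85545439e-01,  6.61194244e-03, -5.27871825e-04,
       -1.19398064e+00, -2.58602298e-01]), 'joint_vel': array([-0.00011542, -0.00019058,  0.00194498,  0.00188009, -0.00066305,
        0.00101516]), 'joint_efforts': array([-1.12537145e-04, -3.92281222e+01,  1.88393158e+01,  4.18596447e+00,
       -4.76145142e-03,  1.01477930e-06]), 'position': array([278.18017914, 559.0205954 , 230.21856918]), 'ee_rot': array([ 9.73439568e-01, -2.28941533e-01, -2.15883553e-04,  1.06529293e-03]), 'contact_force': array([ 0.47268002,  0.19442504, -0.27593388]), 'wrist_torque': array([0.0147657 , 0.05136027, 0.02671629]), 'gripper_width': 85.25555219583894}
scene [806.19756133 603.8992127  587.33007   ] 373.2853569763401
scene plate_center 0.81 [351.8 292. ]
scene plate 0.9 [351.7 293.7]
scene clamp 0.82 [324.7 193.3]
scene grip 0.97 [325.6 191.9]
scene foot 0.8 [320.9 191.2]
scene pliers 0.72 [266.2 290.8]
scene sample 0.57 [262.4 169.1]
scene tape 0.67 [430.6 261.1]
scene nest 0.69 [331.3 204.3]
scene post 0.76 [328.2 202.5]
top [397.04820681 -30.6001725  966.56779341] 415.89273268477024
top plate_center 0.96 [221.7 201.2]
top plate 0.79 [221.4 200.4]
top grip 0.68 [338.4 224.1]
top foot 0.91 [338.  223.1]
top foot 0.32 [221.3 202.2]
top pliers 0.63 [243.2 148.7]
top sample 0.77 [421.  180.3]
top sample 0.22 [336.7 224.8]
top tape 0.62 [218.2 283.8]
top nest 0.62 [324.1 231.3]
top nest 0.58 [335.8 226.4]
top post 0.93 [326.1 228.5]
```

View pics/scene0.png

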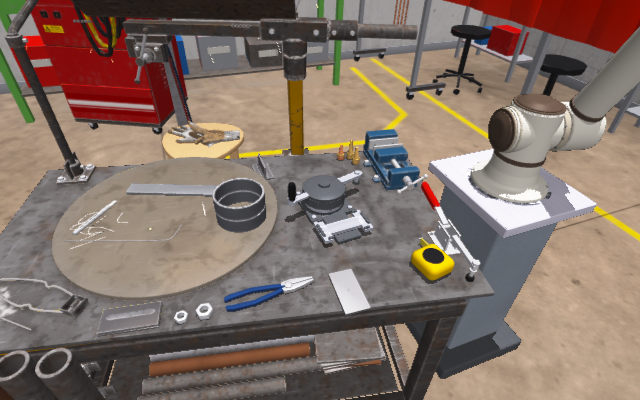

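View pics/top0.png

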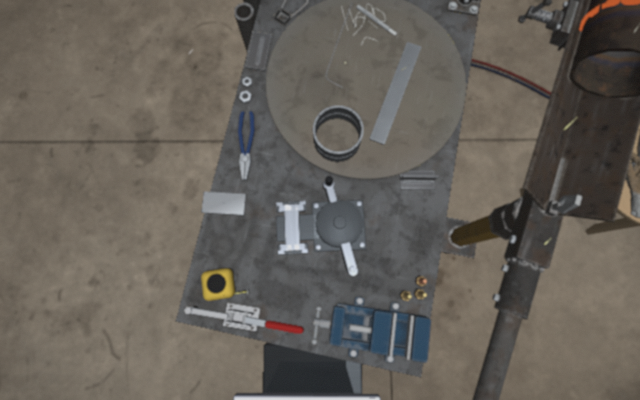

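Run:
```python
import cv2
a=cv2.imread('pics/top0.png');cv2.imwrite('pics/topc.png',cv2.resize(a[140:290,190:390],None,fx=4,fy=4,interpolation=cv2.INTER_CUBIC))
a=cv2.imread('pics/scene0.png');cv2.imwrite('pics/scc.png',cv2.resize(a[130:260,240:430],None,fx=4,fy=4,interpolation=cv2.INTER_CUBIC))
```

```text
(no output)
```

View pics/topc.png

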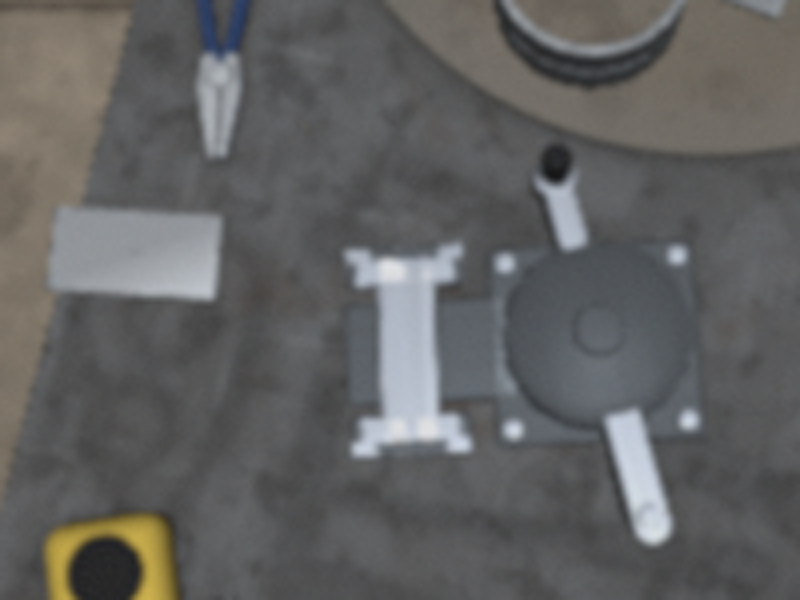

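View pics/scc.png

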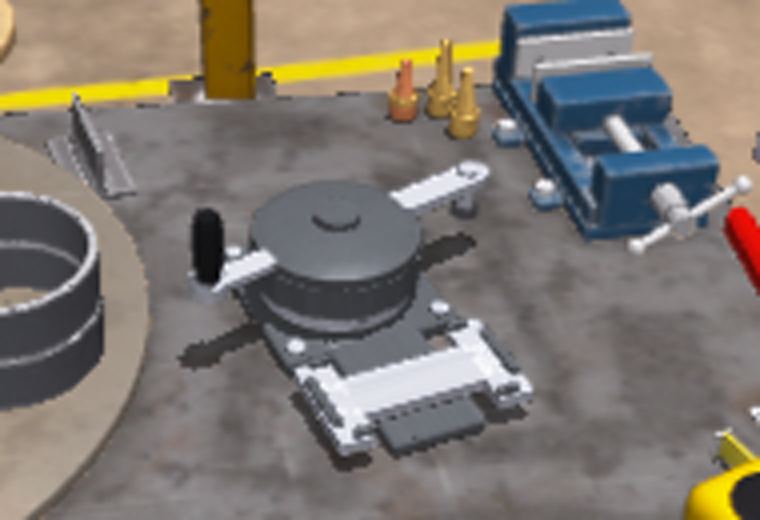

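```bash
cat >> h.py <<'E'
def rect(n,im,z,x0,x1,y0,y1,s):
    # output: up=+x, left=+y ; s px per mm
    K,R,t=cam(n);H=K@np.c_[R[:,0],R[:,1],R[:,2]*z+t]
    # out px (c,r): y=y1-c/s, x=x1-r/s
    A=np.array([[0,-1/s,x1],[-1/s,0,y1],[0,0,1.]])
    M=H@A
    return cv2.warpPerspective(im,M,(int((y1-y0)*s),int((x1-x0)*s)),flags=cv2.INTER_CUBIC|cv2.WARP_INVERSE_MAP)
E
python3 - <<'E'
from h import *
im=cv2.imread('pics/top0.png')
for uv,z in [((224,203),6),((292,227.5),20),((339.5,222),66),((329,180),100),((353,271),30)]:print(np.round(ray('top',*uv,z)))
for n in('top','scene'):
    im=cv2.imread(f'pics/{n}0.png')
    cv2.imwrite(f'pics/{n}_rp.png',rect(n,im,6,310,530,150,300,4))
    cv2.imwrite(f'pics/{n}_rn.png',rect(n,im,20,300,480,20,160,4))
E
```

```text
[575. 195.   6.]
[515.  33.  20.]
[521. -73.  66.]
[607. -50. 100.]
[ 416. -104.   30.]
```

View pics/top_rn.png

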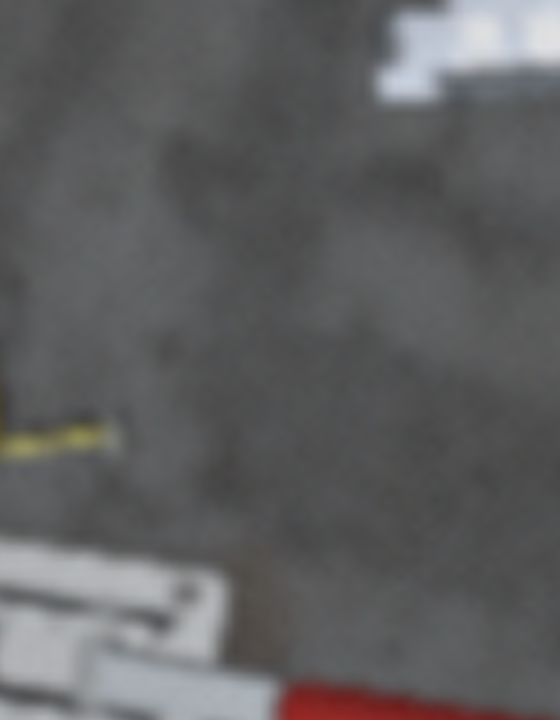

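View pics/scene_rn.png

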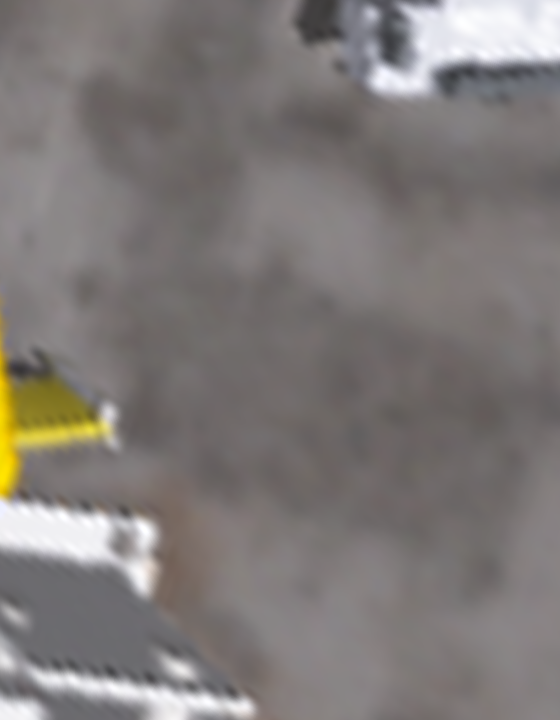

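View pics/top_rp.png

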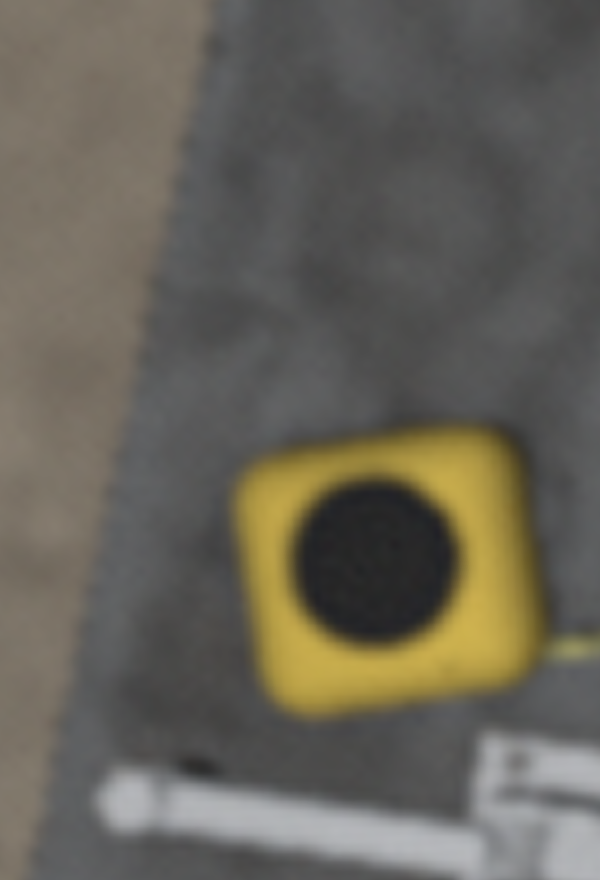

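View pics/scene_rp.png

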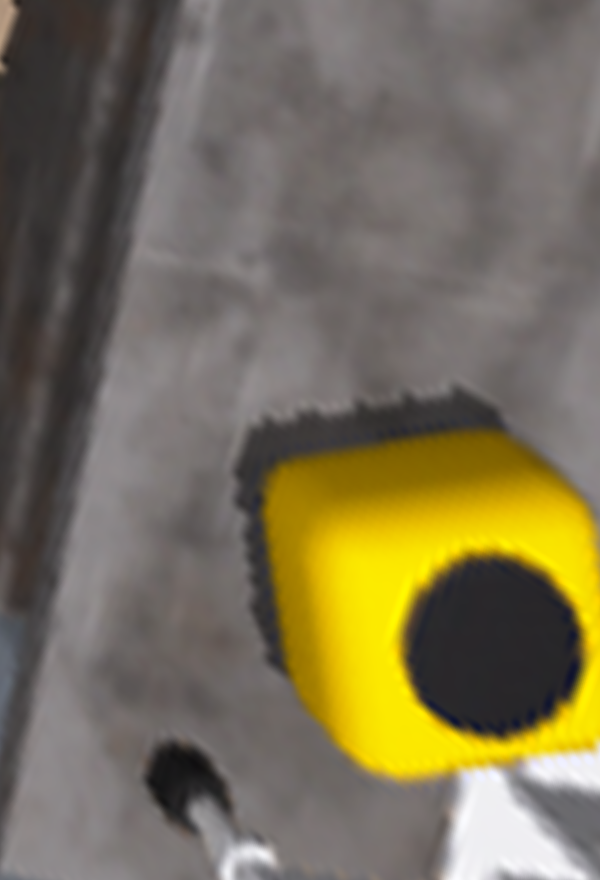

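Run:
```python
from h import *
o=[]
for n in('top','scene'):
    im=cv2.imread(f'pics/{n}0.png')
    o.append((rect(n,im,6,525,625,130,260,3),rect(n,im,20,440,590,-30,100,3)))
for k,f in((0,'rp'),(1,'rn')):
    a=np.hstack([o[0][k],o[1][k]])
    cv2.imwrite(f'pics/{f}2.png',a)
```

```text
(no output)
```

View pics/rp2.png

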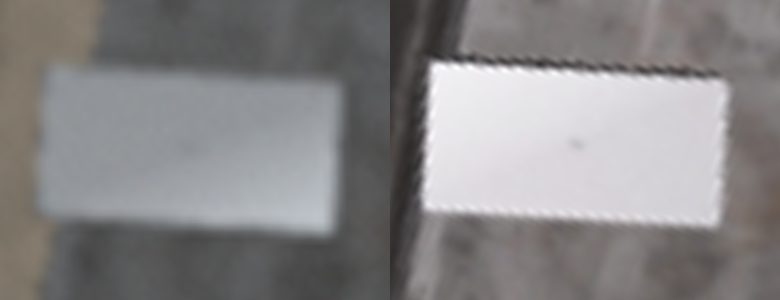

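View pics/rn2.png

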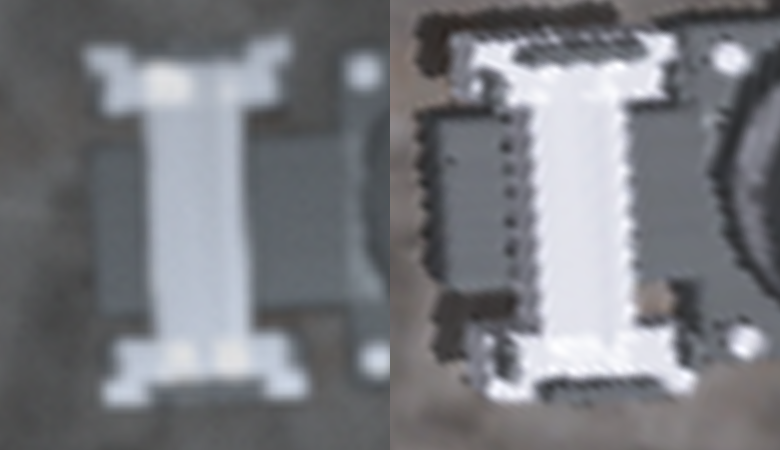

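```bash
cat >> h.py <<'E'
from scipy.spatial.transform import Rotation as Ro
def st():
    s=arm.read_state();R=Ro.from_quat(s['ee_rot']).as_matrix()
    phi=np.degrees(np.arctan2(R[1,0],R[0,0]));return s,R,phi
def show(tgt=None,phit=None):
    s,R,phi=st();print('t',round(s['clock'],3),'p',np.round(s['position'],1),'phi',round(phi,2),'tilt',np.round(R[:2,2],4),'F',np.round(s['contact_force'],2),'T',np.round(s['wrist_torque'],2),'w',round(s['gripper_width'],1),'j',np.round(s['joints'],2))
    if tgt is not None:
        d=np.array(tgt)-s['position'];print('tool shift cm at current phi',np.round(R.T@d/10,3))
        if phit is not None:
            print('turn z deg',round(phi-phit,2));a=np.radians(phit)
            Rt=np.array([[np.cos(a),np.sin(a),0],[np.sin(a),-np.cos(a),0],[0,0,-1]]);print('tool shift after turn',np.round(Rt.T@d/10,3))
E
python3 - <<'E'
from h import *
show([576,197.5,100],-93.3)
for uv,z in [((421,180),20),((415,171),10),((438,190),10),((480,399),360),((515,240),360),((575,80),360)]:print(uv,np.round(ray('top',*uv,z)))
E
```

```text
t 1.1 p [278.4 559.5 231.3] phi -26.46 tilt [0. 0.] F [-0.59  0.06 -0.02] T [-0.01  0.01 -0.03] w 85.2 j [ 1.37  0.38  0.01  0.   -1.19 -0.26]
tool shift cm at current phi [42.769 19.154 13.132]
turn z deg 66.84
tool shift after turn [ 34.43  -31.791  13.133]
(421, 180) [ 626. -266.   20.]
(415, 171) [ 650. -256.   10.]
(438, 190) [ 604. -307.   10.]
(480, 399) [ 239. -247.  360.]
(515, 240) [ 454. -313.  360.]
(575, 80) [ 703. -428.  360.]
```

jog_arm:
  rows:
    - [[0,0,0],[0,0,9.5],6.5]
    - [[0,0,0],[0,0,9.5],6.5]
    - [[0,0,0],[0,0,9.5],6.5]
    - [[0,0,0],[0,0,9.5],6.5]
    - [[0,0,0],[0,0,9.5],6.5]
    - [[0,0,0],[0,0,9.5],6.5]
    - [[0,0,0],[0,0,9.8],6.5]
    - [[3,-3,0],[0,0,0],6.5]

```text
clock: 2.1
position: [305.9, 529.0, 230.8]
ee_rot: [-0.688, 0.726, 0.0, 0.0]
contact_force: [1.0, -0.8, -0.8]
gripper_width: 65.2
```

jog_arm:
  rows:
    - [[4,-4,1],[0,0,0],6.5]
    - [[4,-4,1],[0,0,0],6.5]
    - [[4,-4,1],[0,0,0],6.5]
    - [[4,-4,1],[0,0,0],6.5]
    - [[4,-4,1],[0,0,0],6.5]
    - [[4,-3,1],[0,0,0],6.5]
    - [[4,-3,1],[0,0,0],6.5]
    - [[3,-2,1],[0,0,0],6.5]
    - [[0,0,0],[0,0,0],6.5]

```text
clock: 3.22
position: [569.0, 200.0, 150.2]
ee_rot: [-0.685, 0.728, 0.0, -0.001]
contact_force: [-0.5, 0.6, 0.5]
gripper_width: 65.4
```

Run:
```python
from h import *
show([576,197.5,15],-93.3)
```

```text
t 3.225 p [569.  200.  150.2] phi -93.49 tilt [-0.0019 -0.0012] F [-0.54  0.62  0.55] T [0.01 0.04 0.04] w 65.4 j [ 0.61  0.42 -0.16 -0.   -1.   -0.67]
tool shift cm at current phi [ 0.192 -0.734 13.518]
turn z deg -0.19
tool shift after turn [ 0.212 -0.708 13.519]
```

jog_arm:
  rows:
    - [[0.2,-0.7,4],[0,0,0],6.5]
    - [[0,0,4],[0,0,0],6.5]
    - [[0,0,3],[0,0,0],6.5]
    - [[0,0,1.5],[0,0,0],6.5]
    - [[0,0,0.5],[0,0,0],6.5]
    - [[0,0,0],[0,0,0],6.5]

```text
clock: 3.98
position: [576.0, 200.7, 22.1]
ee_rot: [-0.687, 0.727, -0.0, 0.001]
contact_force: [-0.7, -0.2, 0.1]
gripper_width: 64.8
```

Run:
```python
from h import *
show([576,197.5,0],-93.3)
a=pic('top','top1');b=pic('scene','scene1')
cv2.imwrite('pics/c1.png',np.hstack([cv2.resize(a[150:250,170:290],None,fx=3.3,fy=3.3,interpolation=2),cv2.resize(b[230:330,290:410],None,fx=3.3,fy=3.3,interpolation=2)])[...,::-1])
```

```text
t 3.975 p [576.  200.7  22.1] phi -93.22 tilt [0.0014 0.0007] F [-0.73 -0.19  0.09] T [ 0.03 -0.01  0.03] w 64.8 j [ 0.6   0.58 -0.27  0.   -0.73 -0.66]
tool shift cm at current phi [ 0.321 -0.014  2.214]
turn z deg 0.08
tool shift after turn [ 0.319 -0.017  2.214]
```

View pics/c1.png

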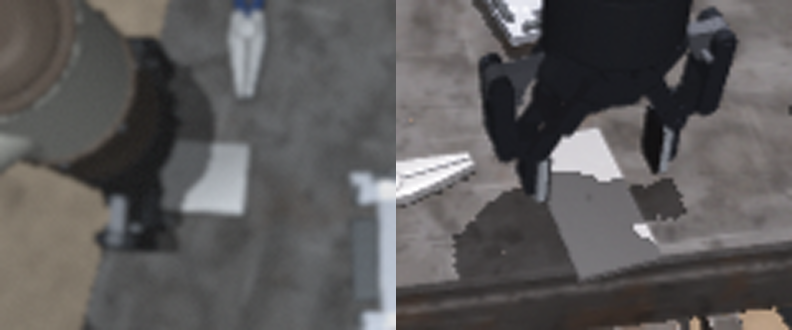

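jog_arm:
  rows:
    - [[0.3,0,1],[0,0,0],6.2]
    - [[0,0,0.6],[0,0,0],6.2]
    - [[0,0,0.2],[0,0,0],6.2]
    - [[0,0,0],[0,0,0],6.2]

```text
clock: 4.58
position: [575.3, 197.0, 3.0]
ee_rot: [-0.687, 0.727, 0.0, -0.0]
contact_force: [-0.5, -0.6, -0.2]
gripper_width: 62.1
```

jog_arm:
  rows:
    - [[0,0,0.2],[0,0,0],6.2]
    - [[0,0,0.2],[0,0,0],6.2]

```text
clock: 4.82
position: [575.4, 197.1, -0.7]
ee_rot: [-0.687, 0.727, -0.0, 0.0]
contact_force: [-0.7, -0.2, -0.6]
gripper_width: 62.3
```

Run:
```python
from h import *
show([576,197.5,0],-93.3)
```

```text
t 4.825 p [575.4 197.1  -0.7] phi -93.26 tilt [0.0003 0.0002] F [-0.7  -0.23 -0.56] T [ 0.07  0.07 -0.01] w 62.3 j [ 0.6   0.61 -0.29  0.   -0.68 -0.65]
tool shift cm at current phi [-0.039 -0.057 -0.067]
turn z deg 0.04
tool shift after turn [-0.039 -0.057 -0.067]
```

jog_arm:
  rows:
    - [[0,0,0.15],[0,0,0],5.8]
    - [[0,0,0],[0,0,0],5.8]

```text
clock: 5.08
position: [575.2, 197.0, -2.3]
ee_rot: [-0.687, 0.727, 0.0, -0.0]
contact_force: [0.6, -0.3, 1.1]
gripper_width: 58.3
```

jog_arm:
  rows:
    - [[0,0,0.1],[0,0,0],5.6]
    - [[0,0,0],[0,0,0],5.6]

```text
clock: 5.32
position: [575.3, 197.0, -3.2]
ee_rot: [-0.687, 0.727, 0.0, -0.0]
contact_force: [-0.5, 0.3, -0.7]
gripper_width: 56.2
```

jog_arm:
  rows:
    - [[0,0,0.1],[0,0,0],5.5]
    - [[0,0,0],[0,0,0],5.5]

```text
clock: 5.58
position: [575.4, 197.1, -3.8]
ee_rot: [-0.687, 0.727, -0.0, 0.0]
contact_force: [-1.1, 0.5, 2.2]
gripper_width: 55.2
```

jog_arm:
  rows:
    - [[0,0,-0.2],[0,0,0],5.4]
    - [[0,0,0],[0,0,0],4.6]
    - [[0,0,0],[0,0,0],4.6]
    - [[0,0,0],[0,0,0],4.6]
    - [[0,0,0],[0,0,0],4.6]

```text
clock: 6.2
position: [575.9, 197.3, -1.2]
ee_rot: [-0.687, 0.727, -0.0, 0.001]
contact_force: [-1.4, -1.6, 5.7]
gripper_width: 47.8
```

jog_arm:
  rows:
    - [[0,0,-0.5],[0,0,0],4.6]
    - [[0,0,-1.5],[0,0,0],4.6]
    - [[0,0,-3],[0,0,0],4.6]
    - [[0,0,-3],[0,0,0],4.6]
    - [[0,0,0],[0,0,0],4.6]

```text
clock: 6.82
position: [576.9, 198.0, 81.0]
ee_rot: [-0.687, 0.727, -0.001, 0.003]
contact_force: [-0.3, -0.9, -3.1]
gripper_width: 47.2
```

Run:
```python
from h import *
show([517.1,35.1,80],2.6)
b=pic('scene','scene2')
cv2.imwrite('pics/c2.png',cv2.resize(b[180:350,270:430],None,fx=3.3,fy=3.3,interpolation=2)[...,::-1])
```

```text
t 6.825 p [576.9 198.   81. ] phi -93.24 tilt [0.0056 0.0033] F [-0.28 -0.86 -3.11] T [0.02 0.03 0.04] w 47.2 j [ 0.6   0.5  -0.22  0.   -0.84 -0.65]
tool shift cm at current phi [1.6607e+01 5.0550e+00 1.0000e-02]
turn z deg -95.84
tool shift after turn [-6.717 16.007  0.097]
```

View pics/c2.png

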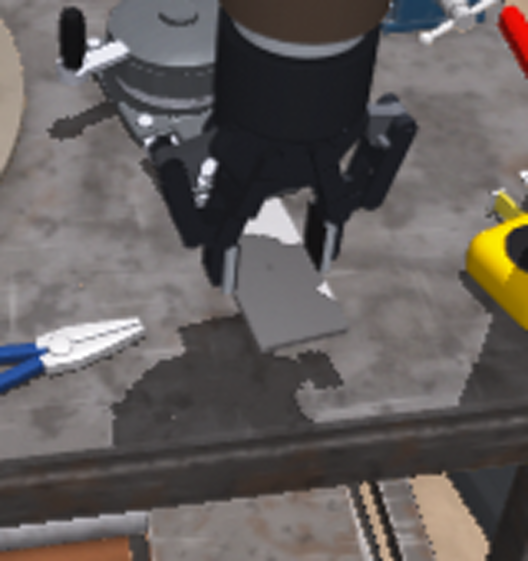

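jog_arm:
  rows:
    - [[0,0,0],[0,0,-9.6],4.6]
    - [[0,0,0],[0,0,-9.6],4.6]
    - [[0,0,0],[0,0,-9.6],4.6]
    - [[0,0,0],[0,0,-9.6],4.6]
    - [[0,0,0],[0,0,-9.6],4.6]
    - [[0,0,0],[0,0,-9.6],4.6]
    - [[0,0,0],[0,0,-9.6],4.6]
    - [[0,0,0],[0,0,-9.6],4.6]
    - [[0,0,0],[0,0,-9.6],4.6]
    - [[0,0,0],[0,0,-9.4],4.6]

```text
clock: 8.12
position: [574.1, 196.4, 75.9]
ee_rot: [1.0, 0.025, -0.002, 0.001]
contact_force: [-0.2, 0.0, -2.6]
gripper_width: 47.6
```

jog_arm:
  rows:
    - [[-1,2,0],[0,0,0],4.6]
    - [[-1.5,3.5,0],[0,0,0],4.6]
    - [[-1.5,3.5,0],[0,0,0],4.6]
    - [[-1.5,3.5,0],[0,0,0],4.6]
    - [[-1,2.5,0],[0,0,0],4.6]
    - [[-0.2,1,0],[0,0,0],4.6]
    - [[0,0,0],[0,0,0],4.6]

```text
clock: 9.0
position: [515.4, 33.9, 77.2]
ee_rot: [1.0, 0.022, -0.0, 0.0]
contact_force: [0.4, -0.5, -2.0]
gripper_width: 47.4
```

Run:
```python
from h import *
show([517.1,35.1,40],2.6)
```

```text
t 9.0 p [515.4  33.9  77.2] phi 2.48 tilt [-0.0008 -0.0002] F [ 0.41 -0.52 -2.01] T [ 0.03 -0.03  0.03] w 47.4 j [ 0.38  0.37 -0.46 -0.   -0.74  1.23]
tool shift cm at current phi [ 0.181 -0.109  3.724]
turn z deg -0.12
tool shift after turn [ 0.178 -0.108  3.724]
```

Move to 40 mm height over the nest, then look.

jog_arm:
  rows:
    - [[0.18,-0.1,1.5],[0,0,0],4.6]
    - [[0,0,1.5],[0,0,0],4.6]
    - [[0,0,0.8],[0,0,0],4.6]
    - [[0,0,0],[0,0,0],4.6]

```text
clock: 9.5
position: [516.6, 35.3, 38.6]
ee_rot: [1.0, 0.022, -0.001, 0.0]
contact_force: [0.0, -0.2, -2.8]
gripper_width: 47.3
```

Run:
```python
from h import *
show([517.1,35.1,40],2.6)
b=pic('scene','scene3');a=pic('top','top3')
cv2.imwrite('pics/c3.png',np.hstack([cv2.resize(b[150:260,270:390],None,fx=4,fy=4,interpolation=2),cv2.resize(a[180:280,250:330],None,fx=4.4,fy=4.4,interpolation=2)])[...,::-1])
# overlay expected plate outline and nest outline in scene
s,R,phi=st();p=s['position']
c=b[...,::-1].copy()
c=cv2.resize(c[150:260,270:390],None,fx=5,fy=5,interpolation=2)
def poly(cx,cy,z,ang,hx,hy,col):
    a=np.radians(ang);pts=[]
    for sx,sy in((1,1),(1,-1),(-1,-1),(-1,1)):
        q=[cx+sx*hx*np.cos(a)-sy*hy*np.sin(a)-0+.0,cy+sx*hx*np.sin(a)+sy*hy*np.cos(a),z]
        pts.append((proj('scene',q)-[270,150]+.5)*5)
    cv2.polylines(c,[np.int32(np.round(pts))],True,col,1)
poly(p[0]+.9,p[1]+.9,p[2]+1.2,phi,50,25,(0,0,255));poly(p[0]+.9,p[1]+.9,p[2]+7.2,phi,50,25,(0,255,255))
poly(518,36,24.5,2.6,53,28,(0,255,0))
cv2.imwrite('pics/c3o.png',c)
```

```text
t 9.5 p [516.6  35.3  38.6] phi 2.56 tilt [-0.0024 -0.001 ] F [ 0.   -0.22 -2.83] T [-0.03 -0.02  0.05] w 47.3 j [ 0.38  0.44 -0.49 -0.   -0.65  1.23]
tool shift cm at current phi [ 0.047  0.026 -0.141]
turn z deg -0.04
tool shift after turn [ 0.048  0.025 -0.141]
```

View pics/c3.png

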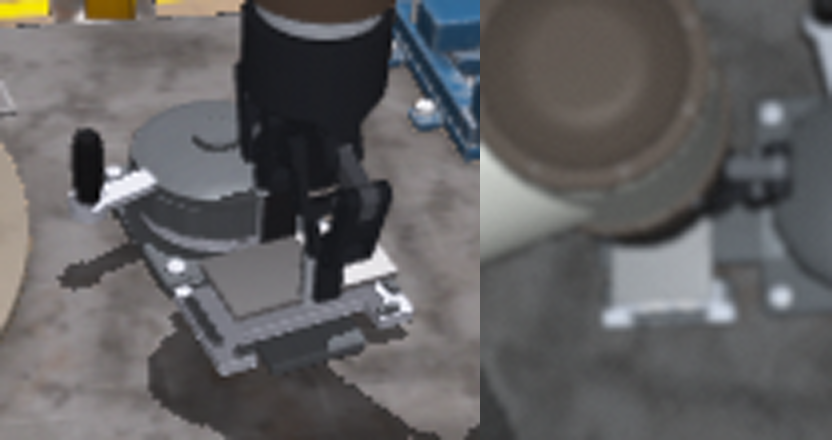

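View pics/c3o.png

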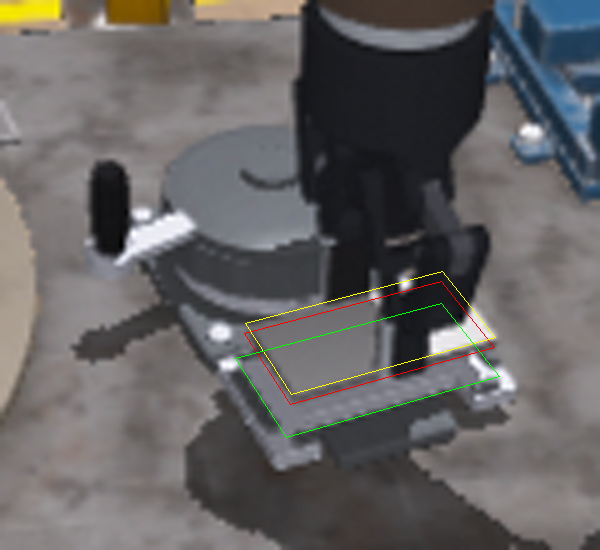

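Run:
```python
from h import *
a=cv2.imread('pics/top3.png');b=cv2.imread('pics/scene3.png')
cv2.imwrite('pics/r3.png',np.hstack([rect('top',a,45.5,450,530,-20,90,6)[:,:],]))
cv2.imwrite('pics/r3n.png',rect('top',a,24.5,450,530,-20,90,6))
cv2.imwrite('pics/r3s.png',rect('scene',b,45.5,450,590,-20,90,4))
cv2.imwrite('pics/r3sn.png',rect('scene',b,24.5,450,590,-20,90,4))
```

```text
(no output)
```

View pics/r3.png

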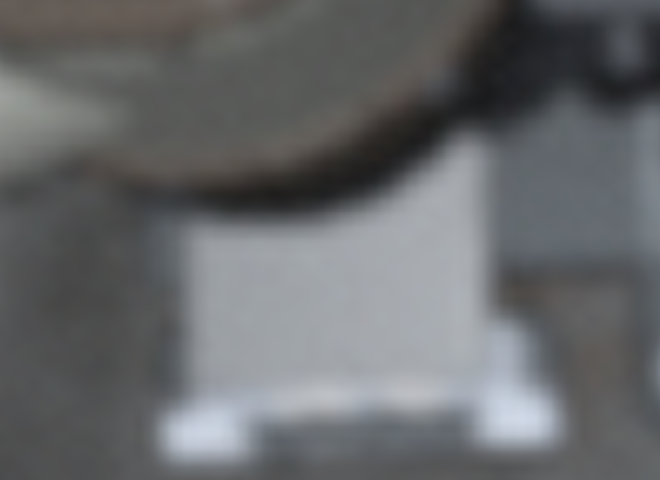

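View pics/r3n.png

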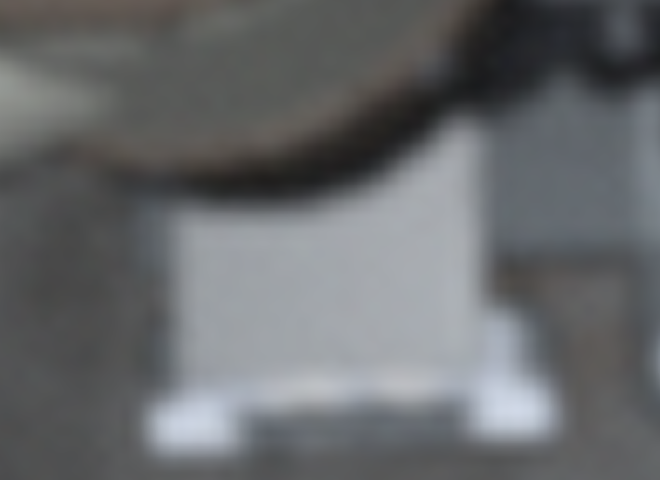

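View pics/r3s.png

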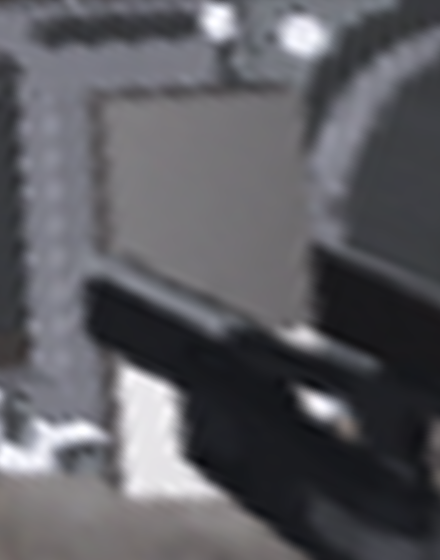

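View pics/r3sn.png

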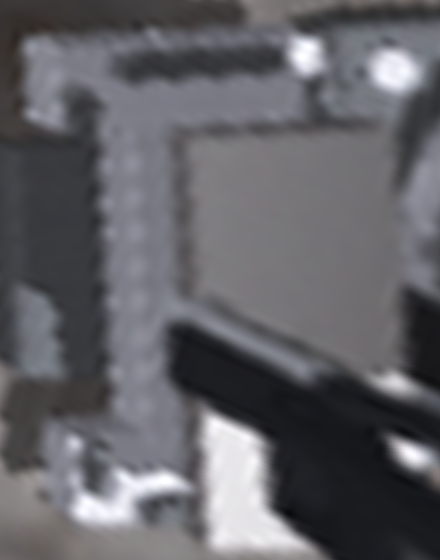

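jog_arm:
  rows:
    - [[0.04,0.13,0.6],[0,0,0],4.6]
    - [[0,0,0.5],[0,0,0],4.6]
    - [[0,0,0.2],[0,0,0],4.6]
    - [[0,0,0],[0,0,0],4.6]

```text
clock: 10.1
position: [517.6, 34.0, 26.6]
ee_rot: [1.0, 0.022, -0.0, 0.0]
contact_force: [0.2, -0.2, -2.3]
gripper_width: 47.5
```

jog_arm:
  rows:
    - [[0,0,0.2],[0,0,0],4.6]
    - [[0,0,0.15],[0,0,0],4.6]
    - [[0,0,0],[0,0,0],4.6]

```text
clock: 10.48
position: [517.6, 34.0, 23.2]
ee_rot: [1.0, 0.022, -0.0, 0.0]
contact_force: [0.6, -0.8, -1.7]
gripper_width: 47.2
```

Run:
```python
from h import *
show([517,34,19],2.6)
```

```text
t 10.475 p [517.6  34.   23.2] phi 2.54 tilt [-0.0002 -0.0001] F [ 0.56 -0.82 -1.7 ] T [0.04 0.01 0.02] w 47.2 j [ 0.38  0.46 -0.5  -0.   -0.61  1.24]
tool shift cm at current phi [-0.063  0.001  0.421]
turn z deg -0.06
tool shift after turn [-0.063  0.001  0.421]
```

jog_arm:
  rows:
    - [[-0.03,0,0.15],[0,0,0],4.6]
    - [[0,0,0],[0,0,0],4.6]

```text
clock: 10.72
position: [517.3, 34.0, 21.7]
ee_rot: [1.0, 0.022, -0.0, 0.0]
contact_force: [0.7, -0.4, -2.6]
gripper_width: 47.3
```

jog_arm:
  rows:
    - [[0,0,0.15],[0,0,0],4.6]
    - [[0,0,0],[0,0,0],4.6]

```text
clock: 10.98
position: [517.3, 34.0, 20.2]
ee_rot: [1.0, 0.022, -0.0, 0.0]
contact_force: [0.8, 0.4, -2.9]
gripper_width: 47.3
```

jog_arm:
  rows:
    - [[0,0,0.1],[0,0,0],4.6]
    - [[0,0,0],[0,0,0],4.6]

```text
clock: 11.22
position: [517.3, 34.0, 19.2]
ee_rot: [1.0, 0.022, -0.0, 0.0]
contact_force: [-0.1, -0.5, -2.4]
gripper_width: 47.9
```

jog_arm:
  rows:
    - [[0,0,0.1],[0,0,0],4.6]
    - [[0,0,0],[0,0,0],4.6]

```text
clock: 11.48
position: [517.5, 34.0, 18.8]
ee_rot: [1.0, 0.022, 0.0, 0.0]
contact_force: [-2.2, 0.7, 2.8]
gripper_width: 47.7
```

jog_arm:
  rows:
    - [[0,0,0.05],[0,0,0],4.6]
    - [[0,0,0],[0,0,0],4.6]

```text
clock: 11.72
position: [517.5, 34.1, 18.8]
ee_rot: [1.0, 0.022, 0.0, -0.0]
contact_force: [-3.1, 0.6, 7.3]
gripper_width: 47.7
```

jog_arm:
  rows:
    - [[0,0,0],[0,0,0],5.2]
    - [[0,0,0],[0,0,0],5.6]
    - [[0,0,0],[0,0,0],5.9]
    - [[0,0,0],[0,0,0],5.9]

```text
clock: 12.22
position: [517.4, 34.0, 17.7]
ee_rot: [1.0, 0.022, -0.0, 0.0]
contact_force: [-0.3, 0.3, 0.5]
gripper_width: 58.8
```

jog_arm:
  rows:
    - [[0,0,-1],[0,0,0],5.9]
    - [[0,0,-3],[0,0,0],5.9]
    - [[0,0,-5],[0,0,0],5.9]
    - [[0,0,-6],[0,0,0],5.9]
    - [[-6,0,0],[0,0,0],4.2]
    - [[-6,0,0],[0,0,0],4.2]
    - [[0,0,0],[0,0,0],4.2]

```text
clock: 13.1
position: [392.9, 27.3, 168.1]
ee_rot: [1.0, 0.023, -0.001, -0.0]
contact_force: [0.7, 0.1, -0.0]
gripper_width: 42.2
```

Run:
```python
from h import *
show([517,34,19],2.6)
b=pic('scene','scene4');a=pic('top','top4')
cv2.imwrite('pics/c4.png',np.hstack([cv2.resize(b[150:260,270:370],None,fx=4,fy=4,interpolation=2),cv2.resize(a[160:260,260:380],None,fx=4.4/4*3,fy=4.4,interpolation=2)])[...,::-1])
cv2.imwrite('pics/c4b.png',cv2.resize(a[160:280,260:390],None,fx=5,fy=5,interpolation=2)[...,::-1])
```

```text
t 13.1 p [392.9  27.3 168.1] phi 2.59 tilt [-0.0014  0.0003] F [ 0.7   0.05 -0.05] T [ 0.06 -0.1  -0.03] w 42.2 j [ 0.49  0.05 -0.61 -0.   -0.91  1.13]
tool shift cm at current phi [12.452 -0.098 14.888]
turn z deg -0.01
tool shift after turn [12.431 -0.102 14.905]
```

View pics/c4.png

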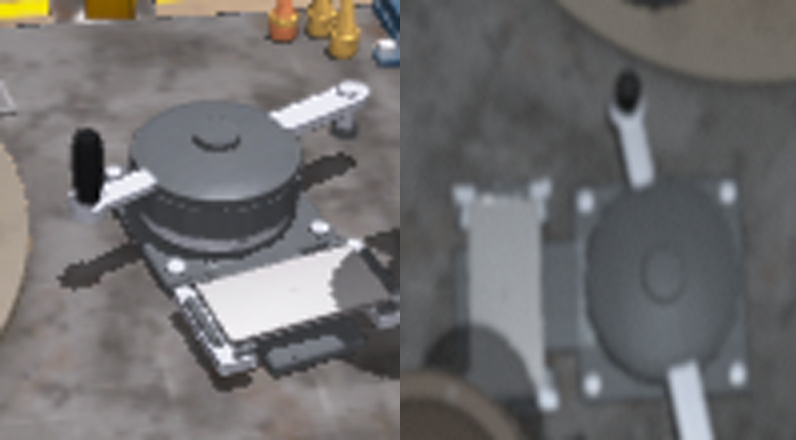

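View pics/c4b.png

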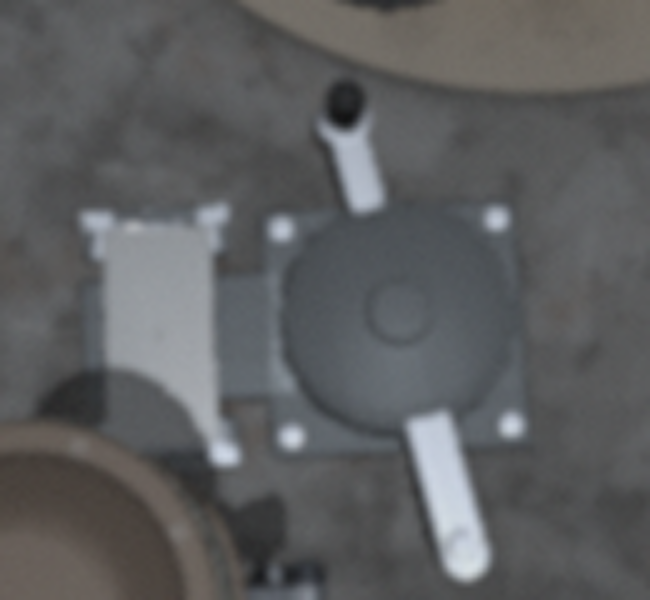

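Run:
```python
from h import *
P=np.array([522,-72.6])
def f(n,uv,z):
    p=ray(n,*uv,z)[:2]-(np.array([-.9,-.9]) if n=='top' else np.array([.9,.9]));d=p-P;print(n,np.round(p,1),'r',round(np.hypot(*d),1),'az',round(np.degrees(np.arctan2(d[1],d[0])),1))
f('top',(329.2,178.6),100);f('scene',(292,183.5),100);f('scene',(292,200),57)
f('top',(352.8,271.5),45);f('scene',(270+350/4,150+90/4),45)
f('top',(339.7,222),70)
for th in(15,20): print(proj('top',[P[0]+92*np.cos(np.radians(th)),P[1]+92*np.sin(np.radians(th)),100]),proj('scene',[P[0]+92*np.cos(np.radians(th)),P[1]+92*np.sin(np.radians(th)),80]))
show([612,-48,150],16)
```

```text
top [610.9 -49.8] r 91.7 az 14.4
scene [610.  -47.4] r 91.5 az 16.0
scene [612.3 -43.1] r 95.0 az 18.1
top [ 415.8 -101.4] r 110.1 az -164.9
scene [ 412.2 -112.3] r 116.8 az -160.1
top [521.3 -72.7] r 0.8 az -169.1
[328.29525017 178.18993736] [291.90032734 190.11599067]
[324.72509973 179.29486278] [293.9497094  191.82495581]
t 13.2 p [397.7  28.9 169. ] phi 2.6 tilt [0.003 0.001] F [ 0.2   0.24 -0.53] T [ 0.01 -0.04 -0.01] w 42.0 j [ 0.49  0.05 -0.6   0.   -0.91  1.13]
tool shift cm at current phi [21.052  8.651  1.958]
turn z deg -13.4
tool shift after turn [18.48  13.294  1.903]
```

jog_arm:
  rows:
    - [[0,0,0],[0,0,-6.5],4.2]
    - [[0,0,0],[0,0,-6.4],4.2]
    - [[3,2,0],[0,0,0],4.2]
    - [[4.5,3,0],[0,0,0],4.2]
    - [[4.5,3.5,0],[0,0,0],4.2]
    - [[4,3,0],[0,0,0],4.2]
    - [[2,1.5,0],[0,0,0],4.2]
    - [[0,0,0],[0,0,0],4.2]

```text
clock: 14.2
position: [608.0, -49.7, 166.5]
ee_rot: [0.991, 0.133, -0.0, 0.0]
contact_force: [0.0, 0.3, -0.9]
gripper_width: 42.0
```

Run:
```python
from h import *
show([610.6,-48,70],15.5)
```

```text
t 14.2 p [608.  -49.7 166.5] phi 15.32 tilt [-0.0005 -0.0004] F [ 0.04  0.26 -0.89] T [-0.03  0.02 -0.01] w 42.0 j [ 0.18  0.41 -0.12  0.   -1.04  1.65]
tool shift cm at current phi [ 0.302 -0.093  9.65 ]
turn z deg -0.18
tool shift after turn [ 0.297 -0.09   9.65 ]
```

jog_arm:
  rows:
    - [[0.3,-0.1,3],[0,0,0],4.2]
    - [[0,0,2.5],[0,0,0],4.2]
    - [[0,0,2],[0,0,0],4.2]
    - [[0,0,1.5],[0,0,0],4.2]
    - [[0,0,0.6],[0,0,0],4.2]
    - [[0,0,0],[0,0,0],4.2]

```text
clock: 14.95
position: [608.4, -46.8, 71.9]
ee_rot: [0.991, 0.134, -0.0, 0.0]
contact_force: [-0.1, 0.3, -0.1]
gripper_width: 42.4
```

Run:
```python
from h import *
show([610.6,-48,70],15.5)
b=pic('scene','scene5')
cv2.imwrite('pics/c5.png',cv2.resize(b[130:260,240:390],None,fx=4,fy=4,interpolation=2)[...,::-1])
```

```text
t 14.95 p [608.4 -46.8  71.9] phi 15.45 tilt [ 0.     -0.0001] F [-0.12  0.32 -0.13] T [ 0.02  0.02 -0.02] w 42.4 j [ 0.19  0.51 -0.23  0.   -0.83  1.65]
tool shift cm at current phi [0.185 0.173 0.19 ]
turn z deg -0.05
tool shift after turn [0.185 0.173 0.19 ]
```

View pics/c5.png

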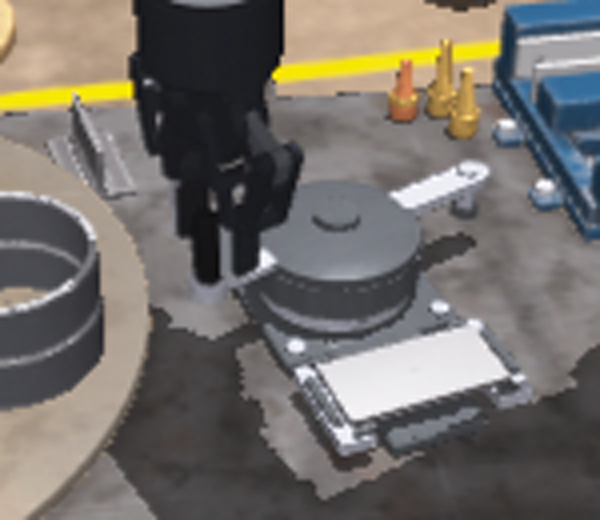

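jog_arm:
  rows:
    - [[0.1,0.56,0],[0,0,3.5],4.2]
    - [[0,0.56,0],[0,0,3.5],4.2]
    - [[-0.02,0.56,0],[0,0,3.5],4.2]
    - [[-0.02,0.56,0],[0,0,3.5],4.2]
    - [[-0.02,0.56,0],[0,0,3.5],4.2]
    - [[-0.02,0.56,0],[0,0,3.5],4.2]

```text
clock: 15.75
position: [613.4, -78.9, 72.8]
ee_rot: [0.999, -0.049, 0.002, -0.001]
contact_force: [1.0, 3.9, -0.7]
gripper_width: 41.7
```

```bash
cat >> h.py <<'E'
P=np.array([522,-72.6])
def pol():
    s,R,phi=st();d=s['position'][:2]-P;az=np.degrees(np.arctan2(d[1],d[0]))
    F=R.T@s['contact_force'];off=(s['gripper_width']/2-9)
    h=az+np.degrees(off/92)
    print('t',round(s['clock'],2),'r',round(np.hypot(*d),1),'az',round(az,1),'phi',round(phi,1),'z',round(s['position'][2],1),'Ftool',np.round(F,1),'Tz',np.round(s['wrist_torque'],2),'w',round(s['gripper_width'],1),'if trailing contact: handle az',round(h,1),'turn',round(np.radians(21.5-h),3))
E
python3 -c "
from h import *
pol()"
```

```text
t 15.75 r 91.7 az -4.0 phi -5.7 z 72.8 Ftool [ 0.6 -4.   0.7] Tz [ 1.2  -0.21  0.01] w 41.7 if trailing contact: handle az 3.4 turn 0.315
```

jog_arm:
  rows:
    - [[-0.02,0.56,0],[0,0,3.5],4.2]
    - [[-0.02,0.56,0],[0,0,3.5],4.2]
    - [[-0.02,0.56,0],[0,0,3.5],4.2]
    - [[-0.02,0.56,0],[0,0,3.5],4.2]
    - [[-0.02,0.56,0],[0,0,3.5],4.2]

```text
clock: 16.38
position: [607.5, -106.0, 73.1]
ee_rot: [0.98, -0.201, 0.003, -0.001]
contact_force: [2.8, 2.8, -1.7]
gripper_width: 41.9
```

```bash
python3 -c "
from h import *
pol()
b=pic('scene','scene6')
cv2.imwrite('pics/c6.png',cv2.resize(b[130:260,240:390],None,fx=4,fy=4,interpolation=2)[...,::-1])
"
```

```text
t 16.38 r 91.8 az -21.3 phi -23.1 z 73.1 Ftool [ 1.5 -3.7  1.7] Tz [ 0.8  -0.72 -0.04] w 41.9 if trailing contact: handle az -13.9 turn 0.618
```

View pics/c6.png

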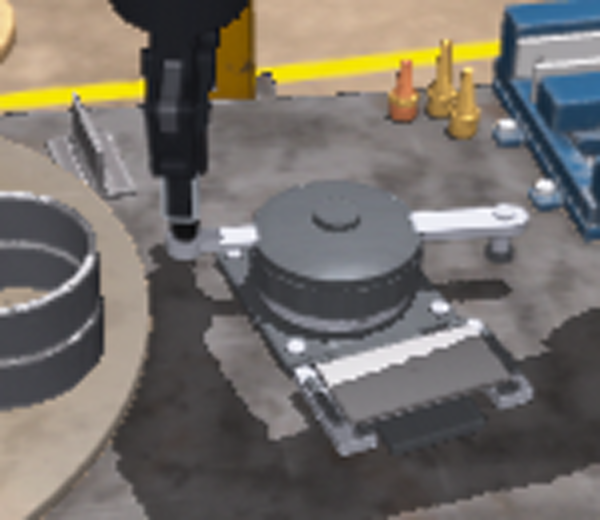

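jog_arm:
  rows:
    - [[-0.02,0.56,0],[0,0,3.5],4.2]
    - [[-0.02,0.56,0],[0,0,3.5],4.2]
    - [[-0.02,0.56,0],[0,0,3.5],4.2]
    - [[-0.02,0.56,0],[0,0,3.5],4.2]
    - [[-0.02,0.56,0],[0,0,3.5],4.2]

```text
clock: 17.05
position: [593.4, -128.9, 74.0]
ee_rot: [0.938, -0.346, 0.003, -0.002]
contact_force: [2.1, 10.4, 2.3]
gripper_width: 41.8
```

```bash
python3 -c "
from h import *
pol()"
```

```text
t 17.05 r 90.9 az -38.3 phi -40.5 z 74.0 Ftool [-5.2 -9.3 -2.2] Tz [ 3.06 -0.79  0.15] w 41.8 if trailing contact: handle az -30.9 turn 0.914
```

jog_arm:
  rows:
    - [[-0.01,0.4,0],[0,0,2.5],4.2]
    - [[-0.01,0.4,0],[0,0,2.5],4.2]

```text
clock: 17.3
position: [589.6, -133.4, 75.0]
ee_rot: [0.922, -0.386, 0.005, -0.003]
contact_force: [3.1, 8.0, 5.9]
gripper_width: 42.0
```

```bash
python3 -c "
from h import *
pol()"
```

```text
t 17.3 r 90.9 az -42.0 phi -45.4 z 75.0 Ftool [-3.5 -7.9 -5.8] Tz [ 2.54 -1.07  0.17] w 42.0 if trailing contact: handle az -34.5 turn 0.977
```

jog_arm:
  rows:
    - [[-0.01,0.4,-0.25],[0,0,2.0],4.2]
    - [[-0.01,0.4,-0.25],[0,0,2.0],4.2]

```text
clock: 17.55
position: [583.2, -139.8, 77.6]
ee_rot: [0.908, -0.419, 0.004, -0.003]
contact_force: [2.0, 0.2, 0.4]
gripper_width: 42.2
```

```bash
python3 -c "
from h import *
pol()
b=pic('scene','scene7')
cv2.imwrite('pics/c7.png',cv2.resize(b[130:260,240:390],None,fx=4,fy=4,interpolation=2)[...,::-1])
"
```

```text
t 17.55 r 90.9 az -47.6 phi -49.5 z 77.6 Ftool [ 1.1 -1.7 -0.4] Tz [ 0.06 -0.45 -0.02] w 42.2 if trailing contact: handle az -40.1 turn 1.075
```

View pics/c7.png

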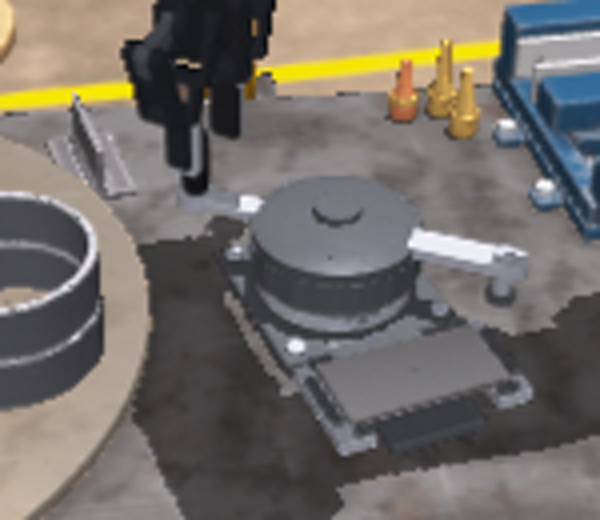

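jog_arm:
  rows:
    - [[-0.01,0.25,0],[0,0,1.8],4.2]
    - [[-0.01,0.25,0],[0,0,1.5],4.2]
    - [[-0.01,0.25,0],[0,0,1.5],4.2]

```text
clock: 17.98
position: [576.6, -144.8, 79.0]
ee_rot: [0.89, -0.457, 0.004, -0.003]
contact_force: [4.9, 9.2, 4.6]
gripper_width: 42.1
```

jog_arm:
  rows:
    - [[-0.01,0.25,0],[0,0,1.5],4.2]
    - [[-0.01,0.25,0],[0,0,1.5],4.2]

```text
clock: 18.23
position: [573.2, -147.2, 79.7]
ee_rot: [0.877, -0.48, 0.005, -0.003]
contact_force: [6.0, 10.7, 5.9]
gripper_width: 42.3
```

```bash
python3 -c "
from h import *
pol()
b=pic('scene','scene8')
cv2.imwrite('pics/c8.png',cv2.resize(b[130:260,240:390],None,fx=4,fy=4,interpolation=2)[...,::-1])
"
```

```text
t 18.23 r 90.5 az -55.5 phi -57.3 z 79.7 Ftool [ -5.8 -10.9  -5.8] Tz [ 3.01 -1.65  0.13] w 42.3 if trailing contact: handle az -48.0 turn 1.212
```

View pics/c8.png

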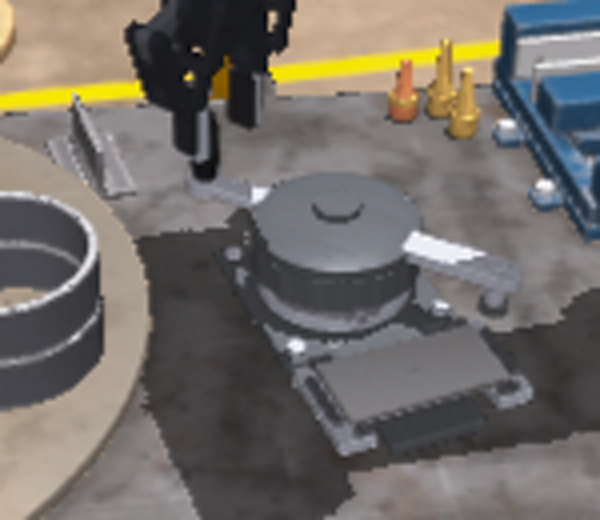

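jog_arm:
  rows:
    - [[-0.01,0.3,-0.1],[0,0,1.8],4.2]
    - [[-0.01,0.3,-0.1],[0,0,1.8],4.2]

```text
clock: 18.52
position: [567.3, -151.1, 80.7]
ee_rot: [0.862, -0.507, 0.004, -0.002]
contact_force: [7.8, 5.1, -0.5]
gripper_width: 41.6
```

```bash
python3 -c "
from h import *
pol()"
```

```text
t 18.52 r 90.6 az -60.0 phi -61.0 z 80.7 Ftool [-0.6 -9.3  0.6] Tz [ 1.55 -2.12  0.04] w 41.6 if trailing contact: handle az -52.7 turn 1.294
```

jog_arm:
  rows:
    - [[0,0.3,-0.1],[0,0,1.8],4.2]
    - [[0,0.3,0],[0,0,1.8],4.2]

```text
clock: 18.77
position: [562.3, -153.9, 81.8]
ee_rot: [0.845, -0.534, 0.004, -0.003]
contact_force: [6.4, 6.9, 2.0]
gripper_width: 42.2
```

```bash
python3 -c "
from h import *
pol()"
```

```text
t 18.77 r 90.8 az -63.6 phi -64.6 z 81.8 Ftool [-3.5 -8.7 -1.9] Tz [ 1.9  -2.02  0.12] w 42.2 if trailing contact: handle az -56.1 turn 1.354
```

jog_arm:
  rows:
    - [[0,0.3,0],[0,0,1.8],4.2]
    - [[0,0.3,0],[0,0,1.8],4.2]

```text
clock: 19.02
position: [556.6, -156.6, 82.0]
ee_rot: [0.828, -0.56, 0.004, -0.003]
contact_force: [5.7, 4.7, 2.9]
gripper_width: 42.1
```

```bash
python3 -c "
from h import *
pol()"
```

```text
t 19.02 r 90.9 az -67.6 phi -68.2 z 82.0 Ftool [-2.3 -7.1 -2.9] Tz [ 1.37 -1.75  0.04] w 42.1 if trailing contact: handle az -60.1 turn 1.424
```

jog_arm:
  rows:
    - [[0,0.25,0],[0,0,1.6],4.2]
    - [[0,0.25,0],[0,0,1.6],4.2]

```text
clock: 19.27
position: [552.1, -158.7, 82.4]
ee_rot: [0.812, -0.583, 0.004, -0.003]
contact_force: [4.8, 3.7, 4.0]
gripper_width: 42.1
```

```bash
python3 -c "
from h import *
pol()
b=pic('scene','scene9')
cv2.imwrite('pics/c9.png',cv2.resize(b[130:260,240:390],None,fx=4,fy=4,interpolation=2)[...,::-1])
"
```

```text
t 19.27 r 91.2 az -70.8 phi -71.3 z 82.4 Ftool [-1.9 -5.8 -3.9] Tz [ 1.13 -1.56  0.07] w 42.1 if trailing contact: handle az -63.3 turn 1.479
```

View pics/c9.png

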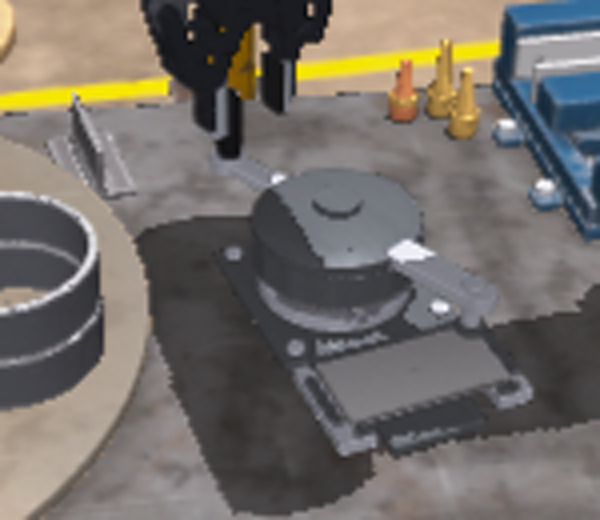

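jog_arm:
  rows:
    - [[0,0.25,0],[0,0,1.6],4.2]
    - [[0,0.25,0],[0,0,1.6],4.2]

```text
clock: 19.58
position: [546.7, -160.5, 82.1]
ee_rot: [0.796, -0.606, 0.004, -0.002]
contact_force: [5.2, 3.1, 5.0]
gripper_width: 42.1
```

```bash
python3 -c "
from h import *
pol()"
```

```text
t 19.57 r 91.3 az -74.3 phi -74.6 z 82.1 Ftool [-1.6 -5.9 -4.9] Tz [ 1.04 -1.46  0.08] w 42.1 if trailing contact: handle az -66.8 turn 1.54
```

jog_arm:
  rows:
    - [[0,0.25,0],[0,0,1.6],4.2]
    - [[0,0.25,0],[0,0,1.6],4.2]

```text
clock: 19.82
position: [541.8, -161.7, 82.0]
ee_rot: [0.778, -0.628, 0.003, -0.002]
contact_force: [5.0, 3.1, 4.2]
gripper_width: 42.3
```

```bash
python3 -c "
from h import *
pol()"
```

```text
t 19.82 r 91.3 az -77.5 phi -77.8 z 82.0 Ftool [-1.9 -5.6 -4.1] Tz [ 1.1  -1.5   0.09] w 42.3 if trailing contact: handle az -69.9 turn 1.595
```

jog_arm:
  rows:
    - [[0,0,-0.3],[0,0,0],4.2]
    - [[0,0.15,0],[0,0,1],4.2]
    - [[0,0.15,0],[0,0,1],4.2]

```text
clock: 20.2
position: [536.5, -162.5, 83.3]
ee_rot: [0.767, -0.642, 0.001, -0.001]
contact_force: [4.3, 1.8, 1.3]
gripper_width: 42.2
```

```bash
python3 -c "
from h import *
pol()
b=pic('scene','scene10')
cv2.imwrite('pics/c10.png',cv2.resize(b[130:260,240:390],None,fx=4,fy=4,interpolation=2)[...,::-1])
"
```

```text
t 20.2 r 91.1 az -80.8 phi -79.8 z 83.3 Ftool [-1.  -4.6 -1.3] Tz [ 0.36 -1.38  0.  ] w 42.2 if trailing contact: handle az -73.3 turn 1.655
```

View pics/c10.png

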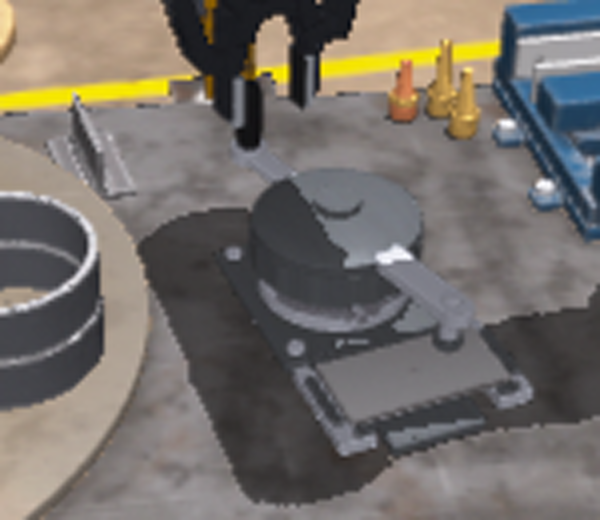

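jog_arm:
  rows:
    - [[0,0.2,-0.05],[0,0,1.3],4.2]
    - [[0,0.2,0],[0,0,1.3],4.2]

```text
clock: 20.5
position: [531.8, -163.2, 83.4]
ee_rot: [0.752, -0.659, 0.0, -0.0]
contact_force: [5.5, 1.4, 0.7]
gripper_width: 42.1
```

jog_arm:
  rows:
    - [[0,0.2,0],[0,0,1.3],4.2]
    - [[0,0.2,0],[0,0,1.3],4.2]

```text
clock: 20.75
position: [526.8, -163.7, 83.1]
ee_rot: [0.737, -0.676, -0.001, 0.001]
contact_force: [3.0, -1.6, 1.3]
gripper_width: 41.6
```

```bash
python3 -c "
from h import *
pol()"
```

```text
t 20.75 r 91.3 az -87.0 phi -85.1 z 83.1 Ftool [ 1.9 -2.9 -1.3] Tz [-0.37 -0.83  0.01] w 41.6 if trailing contact: handle az -79.7 turn 1.765
```

jog_arm:
  rows:
    - [[0,0.15,0],[0,0,1],4.2]

```text
clock: 20.88
position: [523.7, -163.8, 82.5]
ee_rot: [0.731, -0.683, -0.002, 0.002]
contact_force: [0.7, 0.3, -0.8]
gripper_width: 41.6
```

jog_arm:
  rows:
    - [[0,0.15,0],[0,0,1],4.2]

```text
clock: 21.0
position: [522.2, -163.7, 82.3]
ee_rot: [0.725, -0.689, -0.002, 0.002]
contact_force: [-0.4, -0.3, -0.7]
gripper_width: 42.4
```

```bash
python3 -c "
from h import *
pol()
b=pic('scene','scene11')
cv2.imwrite('pics/c11.png',cv2.resize(b[130:260,240:390],None,fx=4,fy=4,interpolation=2)[...,::-1])
"
```

```text
t 21.0 r 91.1 az -89.9 phi -87.1 z 82.3 Ftool [0.2 0.4 0.7] Tz [ 0.01  0.02 -0.01] w 42.4 if trailing contact: handle az -82.3 turn 1.811
```

View pics/c11.png

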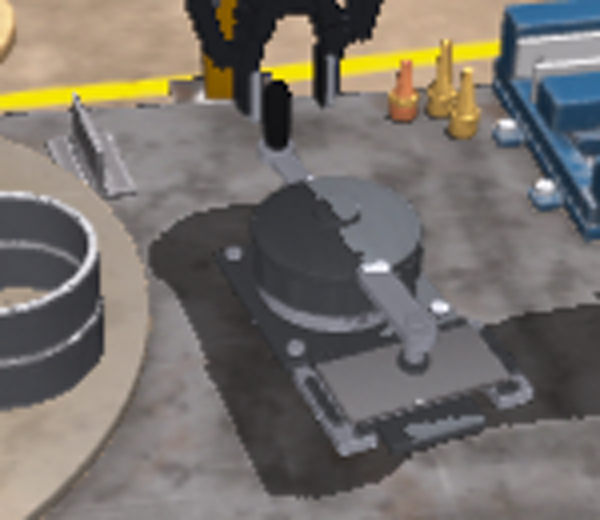

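jog_arm:
  rows:
    - [[0,0,0],[0,0,0],4.2]
    - [[0,0,0],[0,0,0],4.2]

```text
clock: 21.3
position: [524.4, -163.7, 83.2]
ee_rot: [0.726, -0.688, -0.0, 0.0]
contact_force: [0.0, -0.3, 1.1]
gripper_width: 42.2
```

```bash
python3 -c "
from h import *
pol()
b=pic('scene','scene12');a=pic('top','top12')
c=cv2.resize(b[160:240,280:370],None,fx=6,fy=6,interpolation=2)[...,::-1].copy()
o=c.copy()
t=np.linspace(0,2*np.pi,90)
for h,col in((66,(0,255,0)),(69,(0,255,255)),(76,(0,0,255))):
    pts=np.array([(proj('scene',[P[0]+.9+52*np.cos(x),P[1]+.9+52*np.sin(x),h])-[280,160]+.5)*6 for x in t]);cv2.polylines(o,[np.int32(pts)],True,col,1)
cv2.imwrite('pics/c12.png',o)
for k in ('scene4','scene10','scene12'):
    g=cv2.imread('pics/%s.png'%k)[:,:,1].astype(int)
    print(k,g[165:182,322:327].mean(1).astype(int))
"
```

```text
t 21.3 r 91.2 az -88.5 phi -87.0 z 83.2 Ftool [ 0.3 -0.  -1.1] Tz [0.01 0.08 0.01] w 42.2 if trailing contact: handle az -81.0 turn 1.789
scene4 [121 128 133 135 136 135 135 137 139 134 114 115 115 116 114 120 119]
scene10 [122 129 134 136 137 136 133 111 115 116 116 118 120 121 121 122 121]
scene12 [123 129 134 136 137 136 136 138 138 114 116 115 115 116 121 118 106]
```

View pics/c12.png

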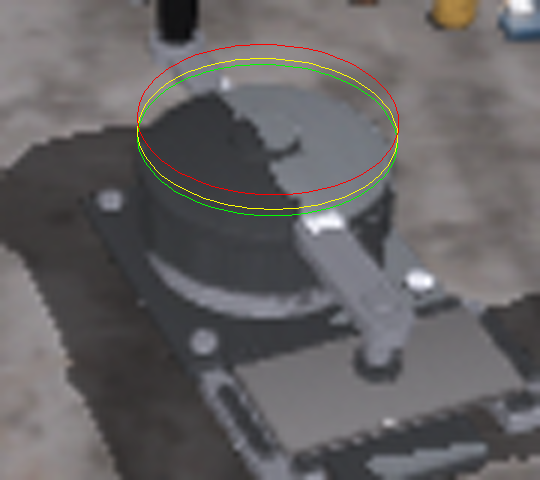

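```bash
python3 -c "
from h import *
ks=('scene4','scene10','scene11','scene12')
G={k:cv2.GaussianBlur(cv2.imread('pics/%s.png'%k),(3,3),0).astype(float).mean(2) for k in ks}
for c in range(328,345,2):
    r=[]
    for k in ks:
        p=G[k][163:182,c];d=-np.diff(p);i=int(d.argmax());w=d[max(0,i-1):i+2];r.append(163.5+i+(w*np.arange(-1,len(w)-1)).sum()/w.sum())
    print(c,np.round(r,2))
for h in(58,61,68,69):print(h,proj('scene',[480,-95,h]))
"
```

```text
328 [173.57 180.33 173.34 173.35]
330 [175.21 172.23 173.62 173.6 ]
332 [172.5  172.18 173.33 173.33]
334 [172.32 170.52 172.37 172.34]
336 [172.44 170.59 172.47 172.5 ]
338 [179.67 171.44 171.46 171.46]
340 [180.15 171.44 171.41 171.41]
342 [180.43 166.64 166.55 166.6 ]
344 [180.22 168.38 168.35 168.37]
58 [336.54915479 176.51096277]
61 [336.61237733 175.51859858]
68 [336.76088237 173.187609  ]
69 [336.78221086 172.85282912]
```

```bash
python3 -c "
from h import *
b=cv2.imread('pics/scene12.png');a=cv2.imread('pics/top12.png')
cv2.imwrite('pics/c13.png',np.hstack([cv2.resize(b[130:220,270:370],None,fx=4,fy=4,interpolation=2),cv2.resize(a[180:270,290:390],None,fx=4,fy=4,interpolation=2)]))
for th in(-75,-80,-85,-90,-95):
  q=[P[0]+92*np.cos(np.radians(th)),P[1]+92*np.sin(np.radians(th))];f=[P[0]-104*np.cos(np.radians(th)),P[1]-104*np.sin(np.radians(th))]
  print(th,'scene handle base',(proj('scene',[q[0]+.9,q[1]+.9,58])-[270,130])*4,'mid',(proj('scene',[q[0]+.9,q[1]+.9,83])-[270,130])*4,'foot',(proj('scene',[f[0]+.9,f[1]+.9,26])-[270,130])*4)
"
```

```text
-75 scene handle base [131.02600618 150.2810235 ] mid [130.88796655 117.13114303] foot [321.67331188 353.20124828]
-80 scene handle base [141.64489733 146.72783284] mid [141.68055061 113.64421219] foot [309.00610255 358.69592272]
-85 scene handle base [152.71840492 143.7186038 ] mid [152.93394645 110.69338572] foot [295.44412204 363.438849  ]
-90 scene handle base [164.17468501 141.26650132] mid [164.57535935 108.29139214] foot [281.10612995 367.37536298]
-95 scene handle base [175.94149019 139.38187995] mid [176.53162766 106.44821763] foot [266.12248957 370.45906802]
```

View pics/c13.png

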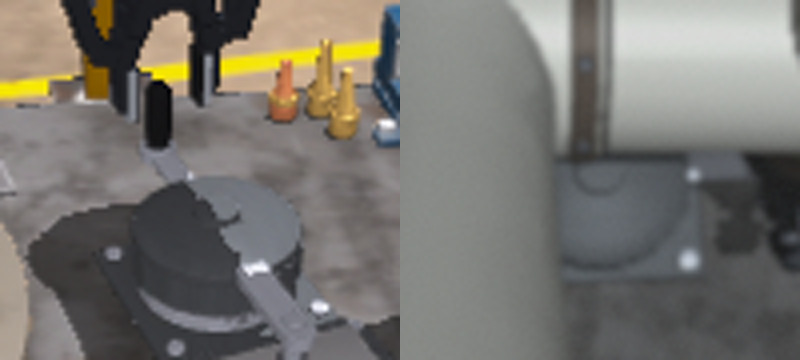

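jog_arm:
  rows:
    - [[0,0,-2],[0,0,0],4.2]
    - [[0,0,-3],[0,0,0],4.2]
    - [[0,0,-1],[0,0,0],4.2]
    - [[0.08,-0.22,0],[0,0,0],0.5]
    - [[0,0,0],[0,0,0],0]
    - [[0,0,0],[0,0,0],0]
    - [[0,0,0],[0,0,0],0]
    - [[0,0,1.5],[0,0,0],0]
    - [[0,0,0.8],[0,0,0],0]
    - [[0,0,0],[0,0,0],0]

```text
clock: 22.65
position: [526.1, -164.4, 119.0]
ee_rot: [0.726, -0.688, -0.001, 0.001]
contact_force: [0.2, 0.7, 0.0]
gripper_width: -0.1
```

```bash
python3 -c "
from h import *
show([526.8,-164.5,112],-87)
b=pic('scene','scene14');a=pic('top','top14')
cv2.imwrite('pics/c14.png',np.hstack([cv2.resize(b[110:230,270:370],None,fx=4,fy=4,interpolation=2),cv2.resize(a[170:290,290:390],None,fx=4,fy=4,interpolation=2)])[...,::-1])
"
```

```text
t 22.65 p [ 526.1 -164.4  119. ] phi -86.96 tilt [-0.0028  0.0001] F [0.24 0.66 0.02] T [-0.01 -0.09 -0.01] w -0.1 j [-0.01  0.37 -0.33 -0.   -0.88  0.06]
tool shift cm at current phi [ 0.013 -0.068  0.695]
turn z deg 0.04
tool shift after turn [ 0.013 -0.066  0.695]
```

View pics/c14.png

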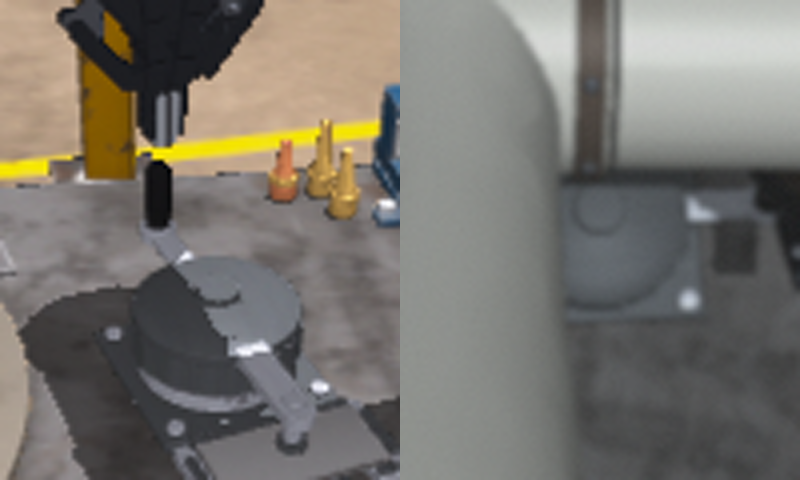

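jog_arm:
  rows:
    - [[0,-0.05,0.7],[0,0,0],0]
    - [[0,0,0.3],[0,0,0],0]
    - [[0,0,0],[0,0,0],0]

```text
clock: 23.12
position: [527.2, -164.4, 110.0]
ee_rot: [0.726, -0.688, -0.0, 0.0]
contact_force: [0.7, 0.5, 0.8]
gripper_width: 0.1
```

jog_arm:
  rows:
    - [[0,0,0.2],[0,0,0],0]
    - [[0,0,0.1],[0,0,0],0]

```text
clock: 23.38
position: [527.5, -164.4, 107.3]
ee_rot: [0.726, -0.688, 0.0, -0.0]
contact_force: [0.4, -0.4, 0.3]
gripper_width: -0.1
```

jog_arm:
  rows:
    - [[0,0,0.15],[0,0,0],0]
    - [[0,0,0],[0,0,0],0]

```text
clock: 23.62
position: [527.3, -164.4, 105.7]
ee_rot: [0.726, -0.688, -0.0, 0.0]
contact_force: [0.1, 0.6, -0.6]
gripper_width: 0.1
```

jog_arm:
  rows:
    - [[0,0,0.15],[0,0,0],0]
    - [[0,0,0],[0,0,0],0]

```text
clock: 23.88
position: [527.3, -164.4, 104.2]
ee_rot: [0.726, -0.688, -0.0, 0.0]
contact_force: [0.0, -0.7, -0.8]
gripper_width: -0.2
```

jog_arm:
  rows:
    - [[0,0,0.1],[0,0,0],0]
    - [[0,0,0],[0,0,0],0]

```text
clock: 24.12
position: [527.4, -164.4, 103.2]
ee_rot: [0.726, -0.688, -0.0, 0.0]
contact_force: [0.3, -0.1, -0.8]
gripper_width: -0.0
```

jog_arm:
  rows:
    - [[0,0,0.1],[0,0,0],0]
    - [[0,0,0],[0,0,0],0]

```text
clock: 24.38
position: [527.5, -164.4, 102.5]
ee_rot: [0.726, -0.688, 0.0, -0.0]
contact_force: [0.1, 0.1, 0.8]
gripper_width: 0.2
```

jog_arm:
  rows:
    - [[0,0,0.1],[0,0,0],0]
    - [[0,0,0],[0,0,0],0]

```text
clock: 24.62
position: [527.6, -164.5, 102.3]
ee_rot: [0.726, -0.688, 0.0, -0.0]
contact_force: [-1.4, 1.2, 5.6]
gripper_width: -0.1
```

jog_arm:
  rows:
    - [[0,0,-1],[0,0,0],0]
    - [[0,0,-4],[0,0,0],0]
    - [[0,0,-5],[0,0,0],0]
    - [[4,-4,-3],[0,0,0],0]
    - [[4,-4,0],[0,0,0],0]
    - [[4,0,0],[0,0,0],0]
    - [[0,0,0],[0,0,0],0]

```text
clock: 25.5
position: [612.5, -281.4, 229.5]
ee_rot: [0.724, -0.689, -0.001, 0.0]
contact_force: [-0.3, 0.4, -0.3]
gripper_width: -0.3
```

```bash
python3 -c "
from h import *
show()
b=pic('scene','scene15');a=pic('top','top15')
cv2.imwrite('pics/c15.png',np.hstack([cv2.resize(b[140:260,260:370],None,fx=3.5,fy=3.5,interpolation=2),cv2.resize(a[170:290,270:380],None,fx=3.5,fy=3.5,interpolation=2)])[...,::-1])
"
```

```text
t 25.5 p [ 612.5 -281.4  229.5] phi -87.16 tilt [-0.0013  0.0002] F [-0.28  0.4  -0.32] T [ 0.01  0.01 -0.02] w -0.3 j [-0.19  0.47  0.14  0.   -1.24  0.24]
```

View pics/c15.png

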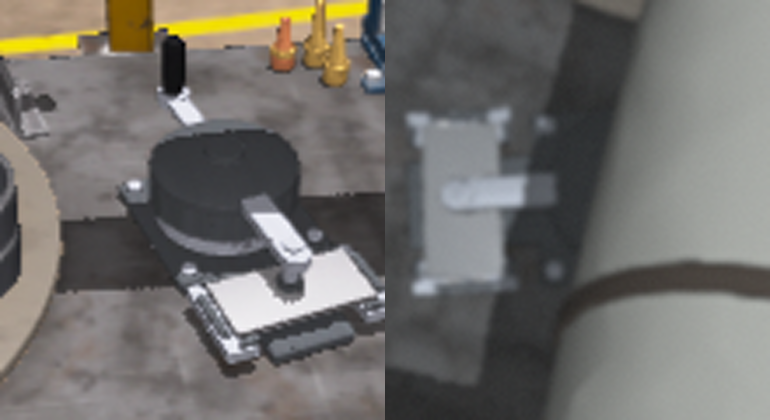

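View pics/scene15.png

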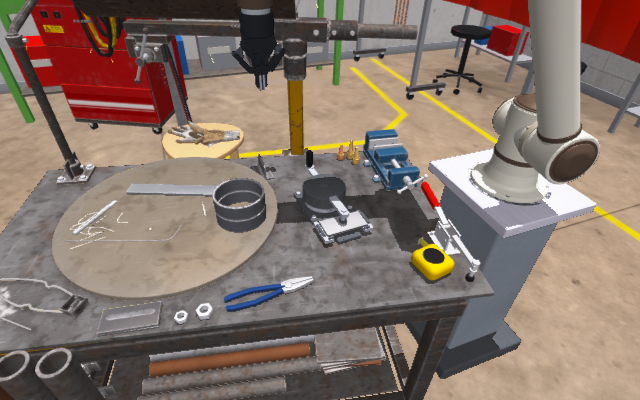

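jog_arm:
  rows:
    - [[-4,2,0],[0,0,0],0]
    - [[-4,4,0],[0,0,0],0]
    - [[-2,4,0],[0,0,0],0]
    - [[0,0,0],[0,0,0],0]
    - [[0,0,0],[0,0,0],0]

```text
clock: 26.22
position: [508.0, -183.9, 231.6]
ee_rot: [0.726, -0.688, 0.001, -0.001]
contact_force: [1.1, 0.3, 0.4]
gripper_width: 0.2
```

```bash
python3 -c "
from h import *
show()
b=pic('scene','scene16')
a=cv2.imread('pics/scene15.png').astype(int);c=cv2.imread('pics/scene16.png').astype(int);z=cv2.imread('pics/scene0.png').astype(int)
for n,(x0,x1,y0,y1) in dict(handle=(300,320,147,172),foot=(325,360,195,225),pliers=(222,316,275,312),tape=(410,456,240,282),sample=(255,275,150,182)).items(): print(n,np.abs(a-c)[y0:y1,x0:x1].mean().round(1),np.abs(z-c)[y0:y1,x0:x1].mean().round(1))
cv2.imwrite('pics/c16.png',cv2.resize(b[140:260,240:370],None,fx=4,fy=4,interpolation=2)[...,::-1])
"
```

```text
t 26.225 p [ 508.  -183.9  231.6] phi -86.87 tilt [ 0.0023 -0.0004] F [1.09 0.31 0.43] T [ 0.01 -0.05  0.02] w 0.2 j [-0.05  0.24 -0.2   0.   -1.13  0.1 ]
handle 7.1 23.5
foot 50.4 42.0
pliers 0.6 4.9
tape 5.2 4.6
sample 12.3 5.4
```

View pics/c16.png

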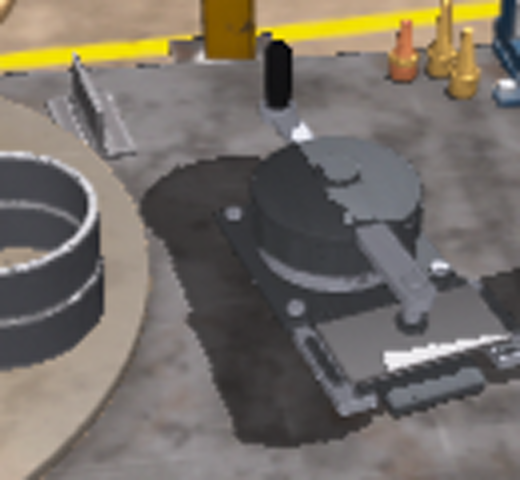

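```bash
python3 -c "
from h import *
print(arm.job_done())"
```

```text
the job is handed in; nothing more can be done
None
```

The plate lies flat in the nest, and the clamp is dropped into its notch with the foot on the plate. I handed the job in at about 26 s.

**What I did**
- **Plate:** I gripped it across its 50 mm sides, turned it about 96° and lowered it between the lugs. It touched bottom at the height expected for the nest face.
- **Clamp:** I straddled the handle loosely and turned it clockwise. The push rose to about 11 N on the climb, settled at about 5 N along the top, then fell to zero at about 1.8 rad as the handle pulled ahead and dropped. I stopped there.

**Last checks**
- **Height by touch:** Pressing lightly from above met the handle's top at about 102.5 mm. It would be about 103 mm in the notch and 110 mm on top of the cam.
- **Pictures:** They show the foot on the plate near its middle, at an estimated 1.89 rad. The pliers, tape measure and weld sample look unmoved.
- **Robot:** It was clear of everything, with no contact force beyond noise.

**What disagreed**
- **Cameras:** The two differed by about 1.7 mm, so I averaged them.
- **Push along the top:** It was higher than the stated 1 N; I put this down to finger friction.
- **Dip at about 1.08 rad:** The push fell briefly while I was raising the tool, and later readings showed the clamp was still climbing.
- **Cap height in the pictures:** A fine measurement was too noisy to use, so I relied on the touch check.
- **Retreat:** My first move away went above the weld sample, about 190 mm clear and towards the pipe stand, without contact. I brought the arm back before handing in.

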